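# Lock the cap onto the battery-return canister

## Robot

A 6-joint arm with a two-finger parallel gripper is mounted at the origin on the work surface. World frame = base frame: x ahead of the robot, y to its left, z up, the work surface at z = 0. Lengths are in m, angles in rad, forces in N, time in s.
With the tool pointing down it reaches from about 0.35 to 0.775 m from the base axis. Payload 5.5 kg.
Tool frame: the origin (TCP) lies at the very end of the fingers, on their centre line; the grasp point (between the pads) lies 19 mm behind it; z points along the fingers, y is the line along which they close (so a half turn about z gives the same grasp; the last joint's range is limited). The gripper opens to 85 mm and grips with 20 to 120 N. Pads are 22 mm wide; open, the fingers measure 114 mm over their backs; the gripper's body (76 mm by 85 mm) begins 54 mm behind the grasp point. The pads swing forward as they close: fully open they stand 13 mm farther back than shut.
Start: joints at [-1.27, 0.313, 0.046, 1.304, 0, 1.431], TCP at [0.245, -0.52, 0.231] pointing down, gripper open.
Joint ranges: [-2.76, 2.76], [-0.86, 1.69], [-1.03, 1.26], [-2.2, 2.34], [-1.47, 1.5], [-3.14, 3.14]. Speed limits (rad/s): [2.57, 2.57, 3.14, 3.14, 3.14, 3.14].

## Interface

Orientations are given as a unit quaternion [w, x, y, z].
In Python, from workcell import env, imaging, ticket gives the robot as it stands. The module is installed in compiled form; this text tells all that it offers.
- The arm moves only by the tool apply_moves, never from a script. Its argument "rows" is a list of rows, each an object with "xyz": the shift along the tool's x, y, z in mm, a list of three; "turn": the turn, a rotation vector about the tool's x, y, z in rad, a list of three; "grip": the opening, from 0 (shut) to 1 (fully open). A call has 1 to 12 rows; each row is the pose to reach, as a shift and turn from the pose commanded when the call began, along the tool's axes at that moment; what a row does not reach only later rows make up. A row lasts 1/12 s, in which the tool goes at most 41.7 mm and 7.16 degrees, less where a joint would pass 70% of its speed; a pose out of reach is approached as far as the arm can. A call with a gripper value outside its range is refused whole. The fingers move at their own pace and stop on an object; "force" is the grip in N (left out, the last holds). Time passes only in rows, so rows that repeat a pose let the fingers close. It gives the time, the measured TCP pose, the force, the opening and the grip force at its end, in the units of the state.
- env.get_state(): the state, without advancing time (a new reading comes with each control period).
- imaging.read_camera(name): name is "scene" or "top" or "wrist"; returns a dict with "color" (420x560x3 uint8, blue, green, red), "z_map" (420x560 float32, m along the optical axis (not along the pixel's ray), 0 where there is no reading), "camera_matrix" (3x3 intrinsics, pixels), "view" (4x4, takes a point from world to camera coordinates). Camera axes: x right, y down, z forward; pixel columns grow to the right and rows downward; lengths in m; the calibration is good to about 2 mm. A picture is of the moment at which its call begins.
- ticket.hand_in(): hands the job in; it is judged then, once.
The state is a dict: "clock": time; "joint_pos": joint angles; "qvel": joint speeds; "tau": joint torques, N m; "tcp_pos": TCP position; "orientation": TCP orientation; "wrist_force": force on the tool from outside, world axes, zero at the start; "ft_torque": the same for the moment, N m; "finger_gap": finger opening in m; "grip_force": force on a finger pad.
Only numpy, scipy, OpenCV 4.12 (cv2) and the standard library are available. Lean on these libraries where they do the work, as an engineer would, in place of code of your own. Each camera call takes 0.05 s, during which the arm holds its last target. There are 200 camera calls.

## Task

Close the battery-return canister: pick up its white locking cap by the two tall side tabs, keep the tabs squeezed together while you lower the cap into the canister's mouth, feel gently for the place where its lugs drop through the gaps, and turn it clockwise (seen from above) until it stops, then let go so that both tabs spring out and lock it there, fully down. Never press or twist the cap hard against the canister (use a light hand and stay below 40 N), and leave the other things on the counter where they are.

Things in the scene. Friction and masses are not known exactly. Their poses are not given: they have to be found in the camera images.
- canister: Grey round canister, 100 mm across, fixed to the counter; origin at the centre of its underside on the counter, z up. In its mouth is a bright metal bayonet ring that cannot be turned by hand: a ledge, and round it a collar whose top is 95 mm above the counter. Inside, the mouth is free to 20 mm below the ledge's top.
- mouth (a point): Centre of the mouth, level with the ledge's top, 85 mm above the counter. Ledge: 7 mm thick, round opening 60 mm across, two opposite gaps about 15 mm wide out to radius 39 mm. The line through the gaps lies within 0.38 rad (22 degrees), either way, of this point's x axis; its exact angle is not given: feel or look for it. A lug enters within about 4 degrees of its gap.
- collar (a point): Centre of the collar's top, 10 mm above the mouth point. Collar: inside 74 mm, outside 96 mm across, with two opposite notches 19 mm wide, 45 degrees anticlockwise (from above) of the ledge's gaps. With its lugs through the gaps the cap can turn only clockwise, by about 45 degrees, to a hard stop; there its pawls face the notches (5 degrees either way is enough).
- cap_grip (a point): On the axis of the loose white locking cap, between its two tabs, at the height to grip them: 54 mm above the cap's underside. The cap starts upright on the counter. x runs through its lugs, y through its tabs, z up; a half turn about z changes nothing. Tabs: upright paddles 26 mm wide (along x), 44 mm tall, top 15 mm above this point, outer faces 62 mm apart, 52 mm when squeezed.
- cap_seat (a point): On the cap's axis at the underside of its 66 mm flange, 16 mm above the cap's underside, 38 mm below cap_grip; same axes. Fully down, the flange rests on the ledge and this point meets the mouth point. With the lugs lying on the ledge, beside the gaps, it is 13 mm above the mouth point. The tabs' paddles begin 9 mm above it; between them is a hub 38 mm across and 26 mm high.
- cap_lugs (a point): On the cap's axis at the underside of its two lugs, 13 mm below cap_seat; same axes. Lugs on +x and -x: 11 mm wide, 5 mm thick, out to radius 34 mm, so once through the gaps they pass under the ledge. They stick out of a round chamfered nose 56 mm across that ends 3 mm below this point.
- cap_pawls (a point): On the cap's axis at the height of the pawls, 6.5 mm above cap_seat; same axes. One pawl at the foot of each tab (+y and -y), 12 mm wide, 5 mm thick, out to radius 40 mm at rest and 35 mm when squeezed. Unsqueezed pawls land on the collar and keep the cap from going down; inside the collar they can spring out only into its notches.
- tab_left (a joint): Slide of the tab on the cap's +y side: 0 = sprung fully out, 0.005 m = squeezed fully in, against a stop. Spring force 3.6 N at rest to 9.6 N fully in.
- tab_right (a joint): The same for the tab on the cap's -y side.
- cap: The whole loose locking cap, about 100 to 180 g; origin at the centre of its underside (the end of the nose), axes as cap_grip.
- can_blue: empty drinks can, 66 mm across, 115 mm tall, standing. A bystander; origin at the centre of its underside.
- can_green: empty drinks can, 66 mm across, 115 mm tall, standing. A bystander; origin at the centre of its underside.
- paper_cup: open paper cup, 80 mm across the rim, 95 mm tall. A bystander; origin at the centre of its underside.
- tub: open white food tub, 90 mm across, 50 mm tall. A bystander; origin at the centre of its underside.
- tub_lid: flat white lid of the food tub, 84 mm across, 10 mm thick, without tabs; not the canister's cap. A bystander; origin at the centre of its underside.
- cell0: small block battery standing up, 26 x 17 x 45 mm. A bystander; origin at the centre of its underside.
- cell1: small block battery standing up, 26 x 17 x 45 mm. A bystander; origin at the centre of its underside.

How it is judged:
On the way:
1. the cap sits fully down in the mouth with both tabs still squeezed (horizontal distance between cap_seat and mouth below 0.004 m and z of cap_seat in the frame of mouth below 0.004 m and value of joint each of tab_left, tab_right above 0.002 m), for 0.1 s.
At the end, for the whole second after the job is handed in: The cap is in the canister's mouth, upright (within 4 degrees), centred within 4 mm and down within 3 mm of its seat, at rest, with both tabs sprung out to within 1.5 mm of their rest position, i.e. both pawls in the notches (horizontal distance between cap_seat and mouth below 0.004 m and z of cap_seat in the frame of mouth below 0.003 m and angle between cap_seat's own z axis and vertical below 0.07 rad and value of joint each of tab_left, tab_right below 0.0015 m and linear speed of cap below 0.02 m/s); the robot touches nothing.
It fails at once if the cap is pressed or twisted against the canister with more than 40 N (contact force between cap and canister above 40 N).
It fails at once if a bystander is pushed more than 30 mm away or tipped over (distance of any of can_blue, can_green, paper_cup, tub, tub_lid, cell0, cell1 from where it was at the start of the episode above 0.03 m or angle between any of can_blue, can_green, paper_cup, tub, tub_lid, cell0, cell1's own z axis and vertical above 0.5 rad).
It also fails if it takes over 67 s, if anything falls off the work surface, if the arm or the gripper's body presses on something with over 40 N, if the wrist force passes 120 N, or if a joint passes its speed limit or range.

## Working session

There is one attempt and no reset: what is moved stays moved. The work goes in short steps, Python scripts to look and compute and a tool call to move; the robot and the scene stay as the last step left them, time stands still between calls to the robot, and variables do not carry over. Pictures are saved under pics/ and viewed, at most 11 in all, crops included, and the job is handed in when it is done.

Besides the shell and the picture viewer there is one more tool, called after "Request:" in YAML: its name, and indented under it one key for each argument. apply_moves: Moves the arm, as the interface text tells. Its arguments: {"type":"object","properties":{"rows":{"type":"array"},"force":{"type":"number"}},"required":["rows"]}

```bash
mkdir -p pics; cat > h.py <<'E'
import numpy as np, cv2
from workcell import env, imaging, ticket
from scipy.spatial.transform import Rotation as R
def rd(n):
    d=imaging.read_camera(n); np.savez(f'/tmp/{n}.npz',**d); return d
def world(d,u,v,z=None):
    K=d['camera_matrix'];V=np.linalg.inv(d['view']);u=np.asarray(u,float);v=np.asarray(v,float)
    r=np.stack([(u-K[0,2])/K[0,0],(v-K[1,2])/K[1,1],np.ones_like(u)],-1)
    w=r@V[:3,:3].T;o=V[:3,3]
    if z is None:
        s=d['z_map'][np.round(v).astype(int),np.round(u).astype(int)]
    else: s=(z-o[2])/w[...,2]
    return o+w*np.asarray(s)[...,None]
E
python3 - <<'E'
from h import *
s=env.get_state();print(s)
a=rd('scene');b=rd('top')
cv2.imwrite('pics/scene.png',cv2.resize(a['color'],(800,600),interpolation=2));cv2.imwrite('pics/top.png',cv2.resize(b['color'],(800,600),interpolation=2))
for d in(a,b):print(np.linalg.inv(d['view']).round(3)[:3],d['camera_matrix'][0,0])
E
```

```text
{'clock': 0.0, 'joint_pos': array([-1.26962357e+00,  3.14017668e-01,  4.49777332e-02,  1.30361973e+00,
        6.72957972e-06,  1.43122840e+00]), 'qvel': array([-0.00115949,  0.00079308, -0.00117663,  0.00020971, -0.00042646,
        0.00140545]), 'tau': array([ 1.31226356e-03, -4.80631256e+01,  2.98530471e+01,  1.93077052e-02,
        1.33823496e-04, -1.21740919e-05]), 'tcp_pos': array([ 0.2451545 , -0.51954454,  0.23039856]), 'orientation': array([-9.28898234e-04,  9.75816140e-01,  2.18590926e-01, -7.18451975e-05]), 'wrist_force': array([ 0.51429535,  0.63273966, -0.32784858]), 'ft_torque': array([-0.02708561, -0.01262082, -0.00252775]), 'grip_force': 0.0, 'finger_gap': 0.08589107206979492}
[[ 0.515  0.721 -0.463  1.062]
 [ 0.857 -0.427  0.288 -0.271]
 [ 0.01  -0.545 -0.838  1.004]] 497.53317445418514
[[-0.008 -0.998  0.059  0.474]
 [-1.     0.007 -0.015  0.043]
 [ 0.015 -0.06  -0.998  1.211]] 421.92771487536044
```

View pics/top.png

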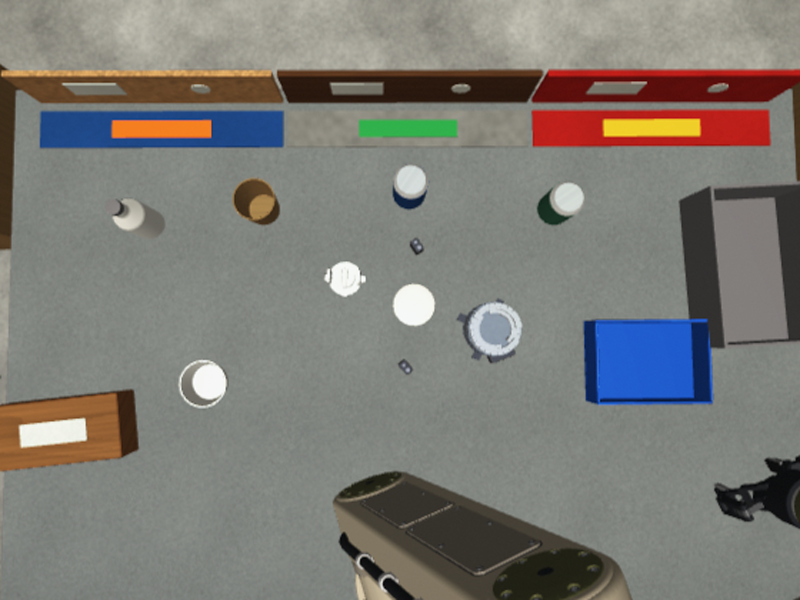

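View pics/scene.png

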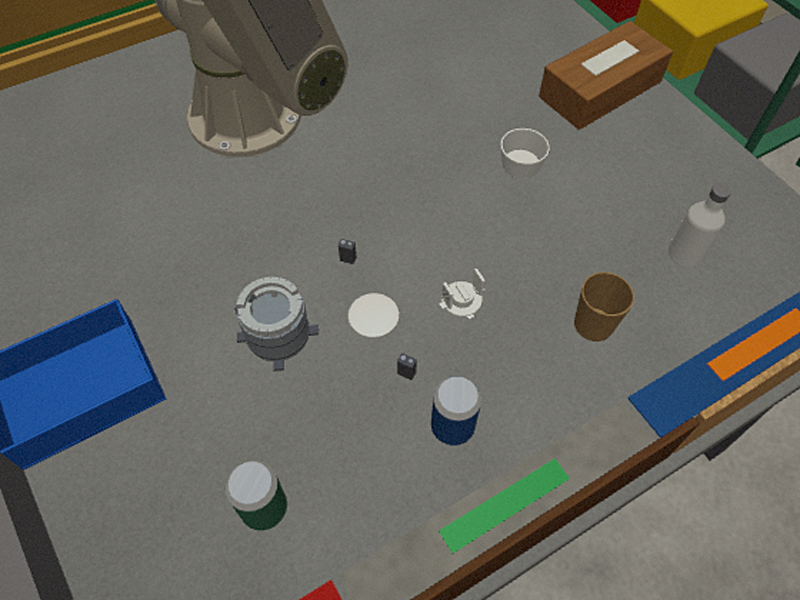

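```bash
python3 - <<'E'
from h import *
t=dict(np.load('/tmp/top.npz'));s=dict(np.load('/tmp/scene.npz'))
def crop(d,u,v,h): return cv2.resize(d['color'][v-h:v+h,u-h:u+h],(400,400),interpolation=cv2.INTER_CUBIC)
# native centers
cv2.imwrite('pics/crops.png',np.hstack([crop(t,241,195,25),crop(t,346,230,25)]))
cs=np.hstack([crop(s,322,207,25),crop(s,190,221,32)]);cv2.imwrite('pics/crops2.png',cs)
for d,n in((t,'top'),(s,'scene')):
    V,U=np.mgrid[0:420,0:560];P=world(d,U,V);
    for c,r,zs in(((0.51,0.14),.06,[(.006,.02),(.02,.03),(.03,.045),(.05,.08)]),((.44,-.11),.08,[(.06,.08),(.08,.09),(.09,.1)])):
        # centre guess refine via top pixel
        for z0,z1 in zs:
            m=(np.hypot(P[...,0]-c[0],P[...,1]-c[1])<r)&(P[...,2]>z0)&(P[...,2]<z1)
            if m.sum()>5:
                Q=P[m];print(n,c,z0,z1,m.sum(),Q.mean(0).round(4),Q.min(0).round(3),Q.max(0).round(3))
print(world(t,241.,195.),world(t,346.,230.),world(s,322.,207.),world(s,190.,221.))
E
```

```text
top (0.51, 0.14) 0.006 0.02 70 [0.528  0.1371 0.0106] [0.461 0.083 0.006] [0.568 0.194 0.02 ]
top (0.51, 0.14) 0.02 0.03 35 [0.5623 0.1294 0.0223] [0.556 0.11  0.02 ] [0.568 0.15  0.028]
top (0.44, -0.11) 0.06 0.08 341 [ 0.4782 -0.1518  0.0663] [ 0.435 -0.186  0.06 ] [ 0.519 -0.108  0.08 ]
top (0.44, -0.11) 0.08 0.09 145 [ 0.4743 -0.1333  0.0859] [ 0.435 -0.186  0.08 ] [ 0.516 -0.11   0.09 ]
top (0.44, -0.11) 0.09 0.1 190 [ 0.4635 -0.1421  0.0959] [ 0.438 -0.189  0.09 ] [ 0.518 -0.11   0.1  ]
scene (0.51, 0.14) 0.006 0.02 20 [0.5399 0.1415 0.0138] [0.471 0.096 0.006] [0.565 0.187 0.02 ]
scene (0.51, 0.14) 0.02 0.03 12 [0.5581 0.1359 0.0219] [0.555 0.124 0.02 ] [0.565 0.154 0.024]
scene (0.44, -0.11) 0.06 0.08 537 [ 0.4712 -0.1504  0.0653] [ 0.441 -0.182  0.06 ] [ 0.519 -0.104  0.08 ]
scene (0.44, -0.11) 0.08 0.09 249 [ 0.4688 -0.1366  0.0853] [ 0.442 -0.186  0.08 ] [ 0.519 -0.105  0.09 ]
scene (0.44, -0.11) 0.09 0.1 306 [ 0.461  -0.1413  0.0953] [ 0.434 -0.189  0.09 ] [ 0.519 -0.106  0.099]
[0.58282117 0.12547481 0.04402114] [ 0.48339099 -0.16164763  0.06159175] [0.58748246 0.12387346 0.03534826] [ 0.48316264 -0.15617496  0.06167942]
```

View pics/crops.png

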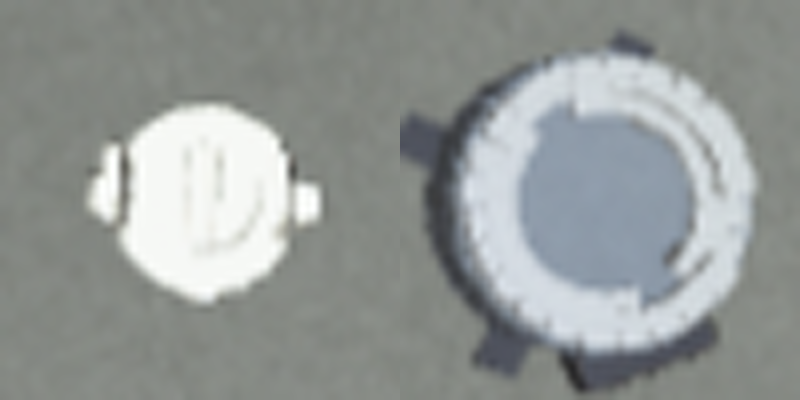

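View pics/crops2.png

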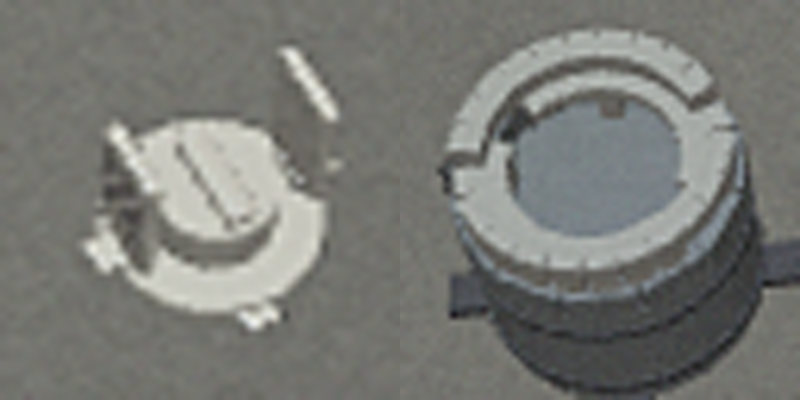

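```bash
python3 - <<'E'
from h import *
t=dict(np.load('/tmp/top.npz'));s=dict(np.load('/tmp/scene.npz'))
f=lambda x,y,u,v,h:(u-h+np.array(x)*h/200-.5+h/400,v-h+np.array(y)*h/200-.5+h/400)
P=world(s,*f([115,150,285,335],[128,192,50,115],322,207,25),.069);print(P.round(4));print(P.mean(0))
# flange: scene lowest left edges ; top flange circle at z=.016+~.004
Q=world(t,*f([120,290,205,205],[200,200,103,300],241,195,25),.02);print(Q.round(4))
Q=world(t,*f([62,353,208,208],[200,200,52,352],346,230,25),.095);print('col',Q.round(4),Q[:2].mean(0),Q[2:].mean(0))
w=rd('wrist');st=env.get_state();V=np.linalg.inv(w['view']);
Rt=R.from_quat(np.roll(st['orientation'],-1)).as_matrix();print('cam in tool',(Rt.T@(V[:3,3]-st['tcp_pos'])).round(4),(Rt.T@V[:3,:3]).round(3),w['camera_matrix'][0,0]);print(Rt.round(3))
E
```

```text
[[0.5703 0.1025 0.069 ]
 [0.5932 0.0994 0.069 ]
 [0.5726 0.1586 0.069 ]
 [0.5982 0.1583 0.069 ]]
[0.58356964 0.12967921 0.069     ]
[[0.5865 0.1567 0.02  ]
 [0.5861 0.0966 0.02  ]
 [0.6208 0.1265 0.02  ]
 [0.5508 0.1267 0.02  ]]
col [[ 0.4846 -0.1088  0.095 ]
 [ 0.4839 -0.2054  0.095 ]
 [ 0.5333 -0.1581  0.095 ]
 [ 0.4341 -0.1563  0.095 ]] [ 0.48426211 -0.15708646  0.095     ] [ 0.4837311  -0.15721232  0.095     ]
cam in tool [ 0.0777  0.001  -0.1424] [[ 0.    -0.953 -0.303]
 [ 1.     0.     0.001]
 [-0.001 -0.303  0.953]] 363.7164134770537
[[ 0.904  0.427 -0.   ]
 [ 0.427 -0.904  0.001]
 [ 0.    -0.001 -1.   ]]
```

Request:
apply_moves:
  rows:
    - {"xyz":[31,-19,2],"turn":[0,0,-0.12],"grip":1}
    - {"xyz":[62,-38,5],"turn":[0,0,-0.24],"grip":1}
    - {"xyz":[93,-57,7],"turn":[0,0,-0.36],"grip":1}
    - {"xyz":[124,-75,10],"turn":[0,0,-0.48],"grip":1}
    - {"xyz":[155,-94,12],"turn":[0,0,-0.6],"grip":1}
    - {"xyz":[186,-113,15],"turn":[0,0,-0.72],"grip":1}
    - {"xyz":[217,-132,17],"turn":[0,0,-0.84],"grip":1}
    - {"xyz":[247,-151,20],"turn":[0,0,-0.96],"grip":1}
    - {"xyz":[278,-170,22],"turn":[0,0,-1.08],"grip":1}
    - {"xyz":[309,-188,25],"turn":[0,0,-1.2],"grip":1}
    - {"xyz":[340,-207,27],"turn":[0,0,-1.32],"grip":1}
    - {"xyz":[371,-226,30],"turn":[0,0,-1.44],"grip":1}

```text
clock: 1.15
tcp_pos: [0.4851, -0.1557, 0.2012]
orientation: [0.0, 0.587, 0.81, -0.0]
wrist_force: [0.6, -1.1, -0.4]
finger_gap: 0.0854
grip_force: 0.0
```

Request:
apply_moves:
  rows:
    - {"xyz":[0,0,0],"turn":[0,0,-0.12],"grip":1}
    - {"xyz":[0,0,0],"turn":[0,0,-0.24],"grip":1}
    - {"xyz":[0,0,0],"turn":[0,0,-0.36],"grip":1}
    - {"xyz":[0,0,0],"turn":[0,0,-0.48],"grip":1}
    - {"xyz":[0,0,0],"turn":[0,0,-0.6],"grip":1}
    - {"xyz":[0,0,0],"turn":[0,0,-0.72],"grip":1}
    - {"xyz":[0,0,0],"turn":[0,0,-0.84],"grip":1}
    - {"xyz":[0,0,0],"turn":[0,0,-0.96],"grip":1}
    - {"xyz":[0,0,0],"turn":[0,0,-1.08],"grip":1}
    - {"xyz":[0,0,0],"turn":[0,0,-1.2],"grip":1}
    - {"xyz":[0,0,0],"turn":[0,0,-1.26],"grip":1}
    - {"xyz":[0,0,0],"turn":[0,0,-1.26],"grip":1}

```text
clock: 2.15
tcp_pos: [0.4842, -0.1573, 0.201]
orientation: [-0.0, -0.0, 1.0, 0.0]
wrist_force: [-0.9, 0.4, -0.3]
finger_gap: 0.0855
grip_force: 0.0
```

```bash
python3 - <<'E'
from h import *
d=rd('wrist');np.savez('/tmp/w1.npz',**d);st=env.get_state();print(st['tcp_pos'],st['joint_pos'],st['wrist_force'],R.from_quat(np.roll(st['orientation'],-1)).as_matrix().round(3))
cv2.imwrite('pics/w1.png',cv2.resize(d['color'],(800,600),interpolation=2))
# rectified top view at z=.085 and .095, 0.2mm/px
E
```

```text
[ 0.48424529 -0.15726258  0.20104645] [-4.71772020e-01  1.98080315e-01 -1.80814278e-01  1.19244058e+00
 -3.71282045e-05 -4.69563178e-01] [ 0.1546334  -0.14062744 -0.13060252] [[-1.     0.002 -0.   ]
 [ 0.002  1.     0.   ]
 [ 0.     0.    -1.   ]]
```

View pics/w1.png

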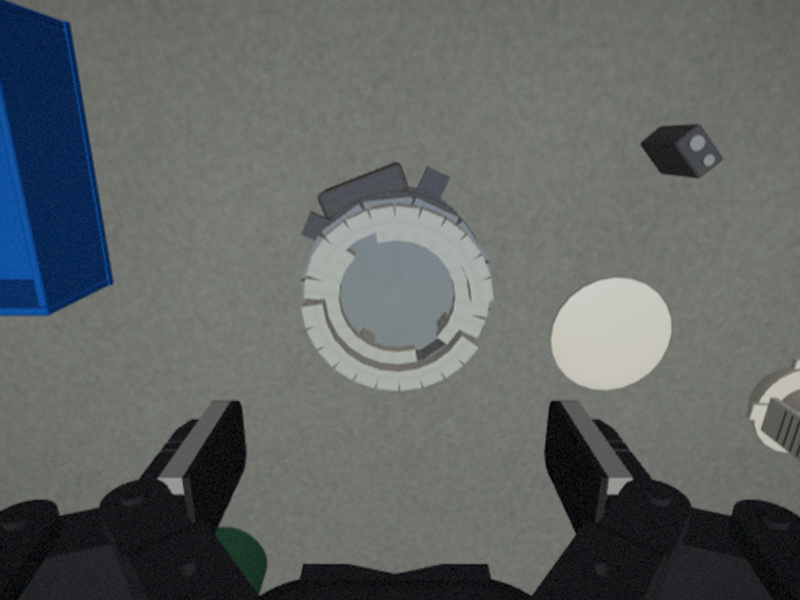

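```bash
cat >> h.py <<'E'
def rect(d,cx,cy,z,half=.05,n=400):
    # right=+y, down=+x
    g=(np.arange(n)-n/2+.5)*2*half/n; Y,X=np.meshgrid(cy+g,cx+g)
    p=np.stack([X,Y,0*X+z,0*X+1],-1)@d['view'].T; q=p[...,:3]@d['camera_matrix'].T
    uv=(q[...,:2]/q[...,2:]).astype(np.float32)
    return cv2.remap(d['color'],uv[...,0],uv[...,1],cv2.INTER_CUBIC)
E
python3 - <<'E'
from h import *
d=dict(np.load('/tmp/w1.npz'))
a=rect(d,.484,-.157,.085);b=rect(d,.484,-.157,.095)
for i,r in((a,30),(a,39),(b,37),(b,48)):
    cv2.circle(i,(200,200),r*4,(0,0,255),1)
cv2.imwrite('pics/r1.png',np.hstack([a,b]))
V,U=np.mgrid[0:420,0:560];P=world(d,U,V)
dx,dy=P[...,0]-.484,P[...,1]+.157;r=np.hypot(dx,dy);ang=np.degrees(np.arctan2(dy,dx))
for lo,hi,zr,l in((.032,.036,(.0,.079),'gap(low at r34)'),(.040,.046,(.0,.09),'notch')):
    m=(r>lo)&(r<hi)&(P[...,2]<zr[1])&(P[...,2]>.02); print(l,np.histogram(ang[m],bins=np.arange(-180,181,10))[0])
m=(r>.040)&(r<.049)&(abs(P[...,2]-.095)<.003);print(P[m].mean(0),P[m].max(0),P[m].min(0),np.median(P[m][:,2]))
E
```

```text
gap(low at r34) [ 0  0  0  5 15  7  0  0  0  2 10 19 26 30 11  6 30 36 30 30 33 32  8  1
 12  1  0  0  0  0  0  0  0  0  0  0]
notch [ 8  4  0  0  0  0 28 79 83 34  0  0  0  0  0  0  0  0  0 35 49  8  1  9
 74 74 45  0  0  0  0  0  0  1  4  0]
[ 0.48321735 -0.1582386   0.09499344] [ 0.53294118 -0.10958848  0.09739738] [ 0.43656948 -0.20572167  0.09206851] 0.09501506838741892
```

View pics/r1.png

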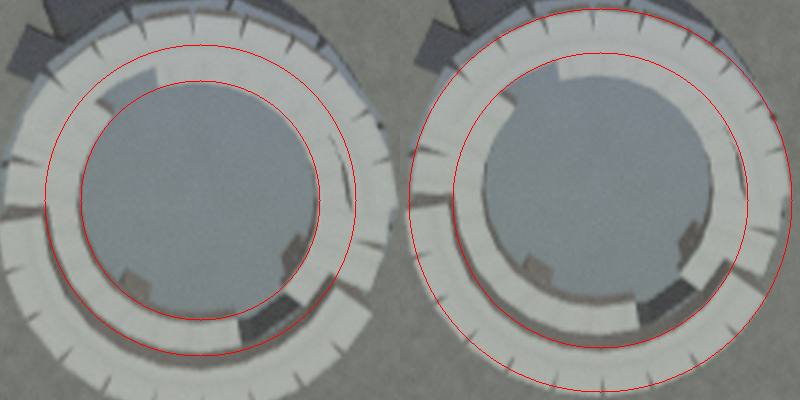

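Request:
apply_moves:
  rows:
    - {"xyz":[-12,37,0],"turn":[0,0,0.01],"grip":1}
    - {"xyz":[-24,74,0],"turn":[0,0,0.02],"grip":1}
    - {"xyz":[-36,110,0],"turn":[0,0,0.03],"grip":1}
    - {"xyz":[-48,147,0],"turn":[0,0,0.04],"grip":1}
    - {"xyz":[-60,184,0],"turn":[0,0,0.05],"grip":1}
    - {"xyz":[-72,220,0],"turn":[0,0,0.06],"grip":1}
    - {"xyz":[-84,253,0],"turn":[0,0,0.07],"grip":1}
    - {"xyz":[-91,285,0],"turn":[0,0,0.07],"grip":1}
    - {"xyz":[-91,285,0],"turn":[0,0,0.07],"grip":1}
    - {"xyz":[-91,285,0],"turn":[0,0,0.07],"grip":1}

```text
clock: 3.03
tcp_pos: [0.5755, 0.1292, 0.2007]
orientation: [-0.0, 0.034, 0.999, -0.0]
wrist_force: [-0.8, -0.6, -0.1]
finger_gap: 0.0852
grip_force: 0.0
```

```bash
python3 - <<'E'
from h import *
d=rd('wrist');np.savez('/tmp/w2.npz',**d);st=env.get_state();print(st['tcp_pos'],R.from_quat(np.roll(st['orientation'],-1)).as_matrix().round(3))
a=rect(d,.585,.128,.069);b=rect(d,.585,.128,.02)
cv2.circle(b,(200,200),33*4,(0,0,255),1)
cv2.imwrite('pics/r2.png',np.hstack([a,b]))
V,U=np.mgrid[0:420,0:560];P=world(d,U,V)
m=(np.hypot(P[...,0]-.585,P[...,1]-.128)<.045)&(P[...,2]>.06)&(P[...,2]<.08);Q=P[m]
for s in(1,-1):
    q=Q[s*(Q[:,1]-.128)>0];print(len(q),q.mean(0),q.min(0),q.max(0))
E
```

```text
[0.57530051 0.12792774 0.20078699] [[-0.998  0.07  -0.001]
 [ 0.07   0.998 -0.001]
 [ 0.001 -0.001 -1.   ]]
236 [0.58831561 0.15517807 0.06802206] [0.57608267 0.1521984  0.06003958] [0.60248226 0.1583215  0.07067781]
237 [0.5845184  0.09899895 0.06793801] [0.57269458 0.09570002 0.06011524] [0.59825351 0.10191954 0.0710215 ]
```

View pics/r2.png

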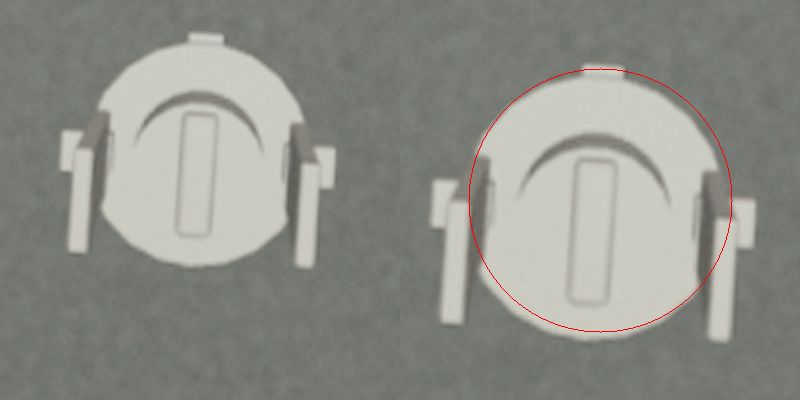

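Request:
apply_moves:
  rows:
    - {"xyz":[-6,0,20],"turn":[0,0,0],"grip":1}
    - {"xyz":[-11,0,50],"turn":[0,0,0],"grip":1}
    - {"xyz":[-11,0,80],"turn":[0,0,0],"grip":1}
    - {"xyz":[-11,0,110],"turn":[0,0,0],"grip":1}
    - {"xyz":[-11,0,135],"turn":[0,0,0],"grip":1}
    - {"xyz":[-11,0,155],"turn":[0,0,0],"grip":1}
    - {"xyz":[-11,0,166],"turn":[0,0,0],"grip":1}
    - {"xyz":[-11,0,166],"turn":[0,0,0],"grip":1}
    - {"xyz":[-11,0,166],"turn":[0,0,0],"grip":1}

```text
clock: 3.83
tcp_pos: [0.5865, 0.1257, 0.0355]
orientation: [-0.0, 0.036, 0.999, -0.0]
wrist_force: [0.4, -0.4, -0.4]
finger_gap: 0.0853
grip_force: 0.0
```

Request:
apply_moves:
  rows:
    - {"xyz":[0,0,0],"turn":[0,0,0],"grip":0.5}
    - {"xyz":[0,0,0],"turn":[0,0,0],"grip":0.5}
    - {"xyz":[0,0,0],"turn":[0,0,0],"grip":0.5}
    - {"xyz":[0,0,0],"turn":[0,0,0],"grip":0.5}
    - {"xyz":[0,0,0],"turn":[0,0,0],"grip":0.5}
    - {"xyz":[0,0,0],"turn":[0,0,0],"grip":0.5}
    - {"xyz":[0,0,0],"turn":[0,0,0],"grip":0.5}
    - {"xyz":[0,0,0],"turn":[0,0,0],"grip":0.5}
  force: 30

```text
clock: 4.5
tcp_pos: [0.5885, 0.1267, 0.0384]
orientation: [0.002, 0.035, 0.999, -0.0]
wrist_force: [-1.5, -1.1, 8.7]
finger_gap: 0.0496
grip_force: 31.1
```

Request:
apply_moves:
  rows:
    - {"xyz":[0,0,-10],"turn":[0,0,0],"grip":0.5}
    - {"xyz":[0,0,-30],"turn":[0,0,0],"grip":0.5}
    - {"xyz":[0,0,-60],"turn":[0,0,0],"grip":0.5}
    - {"xyz":[0,0,-90],"turn":[0,0,0],"grip":0.5}
    - {"xyz":[0,0,-120],"turn":[0,0,0],"grip":0.5}
    - {"xyz":[0,0,-145],"turn":[0,0,0],"grip":0.5}
    - {"xyz":[0,0,-155],"turn":[0,0,0],"grip":0.5}
    - {"xyz":[0,0,-155],"turn":[0,0,0],"grip":0.5}

```text
clock: 5.17
tcp_pos: [0.5885, 0.127, 0.194]
orientation: [0.003, 0.035, 0.999, 0.0]
wrist_force: [-0.3, 0.3, -2.0]
finger_gap: 0.0492
grip_force: 32.9
```

```bash
python3 - <<'E'
from h import *
d=rd('wrist');np.savez('/tmp/w3.npz',**d);s=rd('scene');st=env.get_state();print(st)
a=cv2.resize(d['color'][120:420,80:480],(400,300));K=s['camera_matrix']
p=s['view']@np.r_[st['tcp_pos'],1];p=K@p[:3];u,v=(p[:2]/p[2]).astype(int)
b=cv2.resize(s['color'][v-40:v+60,u-65:u+65],(400,300),interpolation=2)
cv2.imwrite('pics/r3.png',np.hstack([a,b]))
E
```

```text
{'clock': 5.2667, 'joint_pos': array([ 7.92359320e-02,  3.75848256e-01,  3.34586138e-02,  1.22872313e+00,
       -8.19014309e-05,  1.49938018e-01]), 'qvel': array([ 7.51631195e-05,  2.50063223e-02, -3.49681602e-02, -3.21450231e-03,
       -2.92641114e-04, -9.78500332e-04]), 'tau': array([ 4.74948983e-02, -5.38939440e+01,  3.14422739e+01,  4.46079019e-02,
        1.40872715e-03,  1.36179501e-04]), 'tcp_pos': array([0.58638395, 0.12678729, 0.18969454]), 'orientation': array([-1.52504761e-04,  3.53436737e-02,  9.99375204e-01, -5.87729854e-05]), 'wrist_force': array([-8.19581102e-01,  6.78179854e-04, -9.54908791e-01]), 'ft_torque': array([-0.06655605,  0.03850091, -0.0003607 ]), 'grip_force': 32.92878806591034, 'finger_gap': 0.049291338773366895}
```

View pics/r3.png

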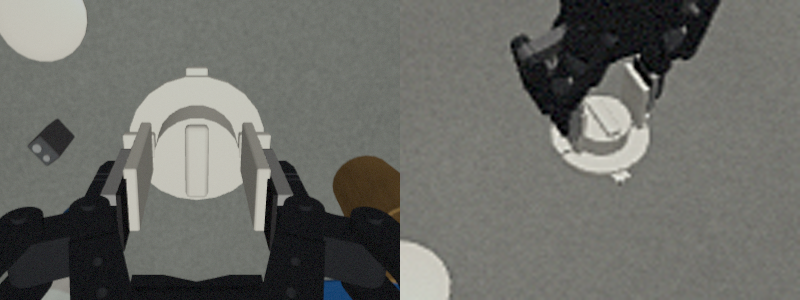

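```bash
python3 - <<'E'
from h import *
d=dict(np.load('/tmp/w3.npz'));tcp=np.array([.5864,.1268,.1897])
V,U=np.mgrid[0:420,0:560];P=world(d,U,V)-tcp
m=(np.hypot(P[...,0],P[...,1])<.036)&(abs(P[...,2])<.06)
h,e=np.histogram(P[m][:,2],bins=np.arange(-.04,.04,.002));print([(round(a,3),n) for a,n in zip(e,h)])
for lo,hi in((.004,.012),(-.02,-.008),):
    q=P[m&(P[...,2]>lo)&(P[...,2]<hi)]
    if len(q)>20:
        A=np.c_[q[:,:2],np.ones(len(q))];c=np.linalg.lstsq(A,q[:,2],rcond=None)[0];print(lo,len(q),q.mean(0),c,q.min(0),q.max(0))
E
```

```text
[(np.float64(-0.04), np.int64(0)), (np.float64(-0.038), np.int64(0)), (np.float64(-0.036), np.int64(0)), (np.float64(-0.034), np.int64(0)), (np.float64(-0.032), np.int64(2)), (np.float64(-0.03), np.int64(23)), (np.float64(-0.028), np.int64(133)), (np.float64(-0.026), np.int64(39)), (np.float64(-0.024), np.int64(0)), (np.float64(-0.022), np.int64(0)), (np.float64(-0.02), np.int64(22)), (np.float64(-0.018), np.int64(689)), (np.float64(-0.016), np.int64(4195)), (np.float64(-0.014), np.int64(224)), (np.float64(-0.012), np.int64(233)), (np.float64(-0.01), np.int64(462)), (np.float64(-0.008), np.int64(181)), (np.float64(-0.006), np.int64(224)), (np.float64(-0.004), np.int64(213)), (np.float64(-0.002), np.int64(214)), (np.float64(0.0), np.int64(2632)), (np.float64(0.002), np.int64(1164)), (np.float64(0.004), np.int64(226)), (np.float64(0.006), np.int64(1309)), (np.float64(0.008), np.int64(474)), (np.float64(0.01), np.int64(139)), (np.float64(0.012), np.int64(183)), (np.float64(0.014), np.int64(203)), (np.float64(0.016), np.int64(226)), (np.float64(0.018), np.int64(236)), (np.float64(0.02), np.int64(241)), (np.float64(0.022), np.int64(245)), (np.float64(0.024), np.int64(263)), (np.float64(0.026), np.int64(289)), (np.float64(0.028), np.int64(275)), (np.float64(0.03), np.int64(304)), (np.float64(0.032), np.int64(516)), (np.float64(0.034), np.int64(1447)), (np.float64(0.036), np.int64(312))]
0.004 2148 [-0.00167589 -0.00039709  0.00756815] [ 0.0062697  -0.00449061  0.00757687] [-0.01666171 -0.03126772  0.00400588] [0.01731294 0.03097867 0.01199902]
-0.02 5825 [-0.01112264  0.00023594 -0.01460784] [ 0.01813223 -0.00271871 -0.01440552] [-0.03192895 -0.03528434 -0.01946904] [ 0.03402843  0.03436301 -0.00800346]
```

Request:
apply_moves:
  rows:
    - {"xyz":[4,-14,0],"turn":[0,0,-0.03],"grip":0.5}
    - {"xyz":[13,-45,0],"turn":[0,0,-0.08],"grip":0.5}
    - {"xyz":[22,-78,0],"turn":[0,0,-0.15],"grip":0.5}
    - {"xyz":[31,-111,0],"turn":[0,0,-0.22],"grip":0.5}
    - {"xyz":[40,-144,0],"turn":[0,0,-0.3],"grip":0.5}
    - {"xyz":[50,-177,0],"turn":[0,0,-0.38],"grip":0.5}
    - {"xyz":[60,-210,0],"turn":[0,0,-0.45],"grip":0.5}
    - {"xyz":[69,-243,0],"turn":[0,0,-0.52],"grip":0.5}
    - {"xyz":[76,-270,0],"turn":[0,0,-0.57],"grip":0.5}
    - {"xyz":[82,-288,5],"turn":[0,0,-0.61],"grip":0.5}
    - {"xyz":[82,-290,15],"turn":[0,0,-0.61],"grip":0.5}
    - {"xyz":[82,-290,25],"turn":[0,0,-0.61],"grip":0.5}

```text
clock: 6.27
tcp_pos: [0.4831, -0.1572, 0.163]
orientation: [-0.001, -0.265, 0.964, 0.001]
wrist_force: [-0.5, 0.8, -0.9]
finger_gap: 0.0489
grip_force: 32.9
```

```bash
python3 - <<'E'
from h import *
d=rd('wrist');st=env.get_state();Rt=R.from_quat(np.roll(st['orientation'],-1)).as_matrix();print(st['tcp_pos'],Rt.round(3),st['wrist_force'],st['joint_pos'][5])
V,U=np.mgrid[0:420,0:560];P=(world(d,U,V)-st['tcp_pos'])@Rt
for s in(1,-1):
    q=P[(np.abs(P[...,0])<.03)&(P[...,2]<-.031)&(P[...,2]>-.039)&(s*P[...,1]>.015)&(s*P[...,1]<.032)];print(len(q),q.mean(0),q.min(0),q.max(0))
cv2.imwrite('pics/w4.png',cv2.resize(d['color'],(800,600),interpolation=2))
E
```

```text
[ 0.4822322  -0.15572921  0.16083255] [[-0.859 -0.512 -0.005]
 [-0.512  0.859  0.003]
 [ 0.003  0.005 -1.   ]] [-0.30705179  0.83535358 -2.96393331] -1.0084478840529614
1237 [ 0.00407058  0.02177193 -0.03356126] [-0.01145793  0.0179096  -0.03899921] [ 0.01516564  0.03191109 -0.03100604]
1144 [ 0.00353029 -0.02643084 -0.0335046 ] [-0.01145719 -0.03199999 -0.03898535] [ 0.01508839 -0.02328937 -0.0310075 ]
```

View pics/w4.png

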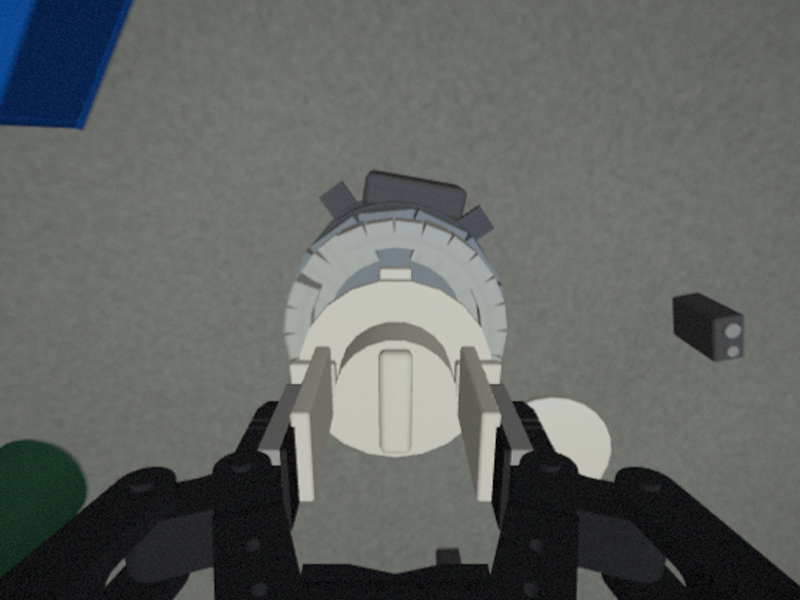

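Request:
apply_moves:
  rows:
    - {"xyz":[0,0,3],"turn":[0,0,0],"grip":0.5}
    - {"xyz":[0,0,7],"turn":[0,0,0],"grip":0.5}
    - {"xyz":[0,0,10],"turn":[0,0,0],"grip":0.5}
    - {"xyz":[0,0,10],"turn":[0,0,0],"grip":0.5}
    - {"xyz":[0,0,10],"turn":[0,0,0],"grip":0.5}
    - {"xyz":[0,0,10],"turn":[0,0,0],"grip":0.5}

```text
clock: 6.82
tcp_pos: [0.4847, -0.1564, 0.1556]
orientation: [0.0, -0.267, 0.964, -0.0]
wrist_force: [1.0, -0.1, -1.1]
finger_gap: 0.0492
grip_force: 32.9
```

```bash
python3 - <<'E'
from h import *
s0=env.get_state();d=rd('wrist');st=env.get_state();print(s0['tcp_pos'],st['tcp_pos'],st['wrist_force'])
Rt=R.from_quat(np.roll(s0['orientation'],-1)).as_matrix();print(Rt.round(3))
V,U=np.mgrid[0:420,0:560];W=world(d,U,V);P=(W-s0['tcp_pos'])@Rt
for s in(1,-1):
    q=P[(np.abs(P[...,0])<.03)&(P[...,2]<-.0335)&(P[...,2]>-.039)&(s*P[...,1]>.015)&(s*P[...,1]<.032)];print(len(q),q.mean(0),np.percentile(q,[2,98],axis=0).round(4).tolist())
# rectified, paddle-top level, axes aligned to world
c=s0['tcp_pos'];a=rect(d,c[0],c[1],c[2]+.035);b=rect(d,.484,-.157,.095);cv2.circle(b,(200,200),192,(0,0,255),1)
cv2.circle(a,(200,200),3,(0,0,255),-1);cv2.imwrite('pics/r5.png',np.hstack([a,b]))
r=np.hypot(W[...,0]-.484,W[...,1]+.157);m=(r<.055)&(abs(W[...,2]-.095)<.003)
E
```

```text
[ 0.48468227 -0.15643593  0.15561474] [ 0.48468644 -0.15656186  0.15567333] [-0.10300846 -0.62426982 -1.78785713]
[[-0.858 -0.514  0.001]
 [-0.514  0.858 -0.   ]
 [-0.    -0.001 -1.   ]]
386 [ 0.00508514  0.02513075 -0.03630734] [[-0.0105, 0.0234, -0.0388], [0.0115, 0.0299, -0.0336]]
373 [ 0.00483838 -0.02718084 -0.03635168] [[-0.0102, -0.0317, -0.0389], [0.0114, -0.0255, -0.0336]]
```

View pics/r5.png

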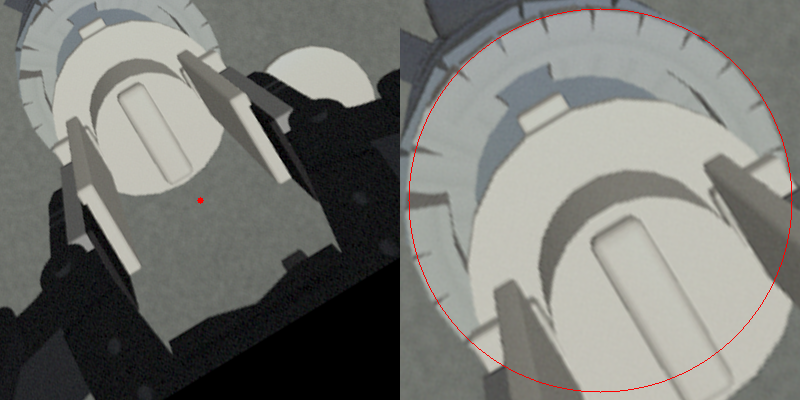

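```bash
python3 - <<'E'
from h import *
d=dict(np.load('/tmp/wrist.npz'));st=env.get_state();t=st['tcp_pos']
Rt=R.from_quat(np.roll(st['orientation'],-1)).as_matrix()
V,U=np.mgrid[0:420,0:560];W=world(d,U,V);P=(W-t)@Rt
g=d['color'].min(-1)
m=(g>150)&(abs(P[...,0])<.03)&(abs(P[...,1])<.034)&(abs(P[...,2])<.06)
n,l,s,c=cv2.connectedComponentsWithStats(m.astype(np.uint8))
for i in range(1,n):
    if s[i,4]>40:
        q=P[l==i];print(s[i],np.median(q,0).round(4),np.percentile(q,[3,97],axis=0).round(4).tolist())
E
```

```text
[ 210  205  134  114 9320] [ 0.0098 -0.0008  0.0034] [[-0.0242, -0.0253, -0.0037], [0.0282, 0.0232, 0.0206]]
[206 255  10  14  94] [ 0.0051 -0.0324  0.0135] [[0.0014, -0.0338, 0.0122], [0.0079, -0.0301, 0.0149]]
[338 255  13  14 144] [0.0051 0.0311 0.0138] [[0.0014, 0.0283, 0.0128], [0.0076, 0.0334, 0.015]]
[203 289  17  62 645] [ 0.0031 -0.0238 -0.0303] [[-0.0101, -0.0257, -0.0313], [0.014, -0.0221, -0.0292]]
[335 289  16  62 616] [ 0.0031  0.0219 -0.0302] [[-0.0099, 0.0203, -0.0312], [0.0141, 0.0237, -0.0291]]
```

Request:
apply_moves:
  rows:
    - {"xyz":[-1,0.7,8],"turn":[0,0,0],"grip":0.5}
    - {"xyz":[-1,0.7,16],"turn":[0,0,0],"grip":0.5}
    - {"xyz":[-1,0.7,22],"turn":[0,0,0],"grip":0.5}
    - {"xyz":[-1,0.7,27],"turn":[0,0,0],"grip":0.5}
    - {"xyz":[-1,0.7,31],"turn":[0,0,0],"grip":0.5}
    - {"xyz":[-1,0.7,34],"turn":[0,0,0],"grip":0.5}
    - {"xyz":[-1,0.7,35],"turn":[0,0,0],"grip":0.5}
    - {"xyz":[-1,0.7,36],"turn":[0,0,0],"grip":0.5}
    - {"xyz":[-1,0.7,37],"turn":[0,0,0],"grip":0.5}
    - {"xyz":[-1,0.7,37],"turn":[0,0,0],"grip":0.5}

```text
clock: 7.7
tcp_pos: [0.4849, -0.1557, 0.1183]
orientation: [0.0, -0.266, 0.964, -0.0]
wrist_force: [0.2, -0.5, -0.8]
finger_gap: 0.0491
grip_force: 32.9
```

Request:
apply_moves:
  rows:
    - {"xyz":[0,0,1],"turn":[0,0,0],"grip":0.5}
    - {"xyz":[0,0,2],"turn":[0,0,0],"grip":0.5}
    - {"xyz":[0,0,3],"turn":[0,0,0],"grip":0.5}
    - {"xyz":[0,0,4],"turn":[0,0,0],"grip":0.5}
    - {"xyz":[0,0,5],"turn":[0,0,0],"grip":0.5}
    - {"xyz":[0,0,5],"turn":[0,0,0],"grip":0.5}

```text
clock: 8.2
tcp_pos: [0.4847, -0.1555, 0.1131]
orientation: [-0.0, -0.266, 0.964, 0.0]
wrist_force: [0.6, 0.0, -0.9]
finger_gap: 0.0501
grip_force: 32.9
```

Request:
apply_moves:
  rows:
    - {"xyz":[0,0,1],"turn":[0,0,0],"grip":0.5}
    - {"xyz":[0,0,2],"turn":[0,0,0],"grip":0.5}
    - {"xyz":[0,0,3],"turn":[0,0,0],"grip":0.5}
    - {"xyz":[0,0,4],"turn":[0,0,0],"grip":0.5}
    - {"xyz":[0,0,5],"turn":[0,0,0],"grip":0.5}
    - {"xyz":[0,0,5.5],"turn":[0,0,0],"grip":0.5}
    - {"xyz":[0,0,5.5],"turn":[0,0,0],"grip":0.5}
    - {"xyz":[0,0,5.5],"turn":[0,0,0],"grip":0.5}

```text
clock: 8.87
tcp_pos: [0.4849, -0.1556, 0.1078]
orientation: [0.0, -0.266, 0.964, -0.0]
wrist_force: [-0.0, -0.1, -1.1]
finger_gap: 0.0494
grip_force: 32.9
```

Request:
apply_moves:
  rows:
    - {"xyz":[0,0,0.5],"turn":[0,0,0],"grip":0.5}
    - {"xyz":[0,0,1],"turn":[0,0,0],"grip":0.5}
    - {"xyz":[0,0,1.5],"turn":[0,0,0],"grip":0.5}
    - {"xyz":[0,0,1.5],"turn":[0,0,0],"grip":0.5}
    - {"xyz":[0,0,1.5],"turn":[0,0,0],"grip":0.5}

```text
clock: 9.28
tcp_pos: [0.4849, -0.1557, 0.1075]
orientation: [0.0, -0.266, 0.964, -0.0]
wrist_force: [-3.0, 1.5, 9.4]
finger_gap: 0.0495
grip_force: 35.0
```

Request:
apply_moves:
  rows:
    - {"xyz":[0,0,-1],"turn":[0,0,0],"grip":0.5}
    - {"xyz":[0,-0.1,-1],"turn":[0,0,0.04],"grip":0.5}
    - {"xyz":[0,-0.2,-1],"turn":[0,0,0.08],"grip":0.5}
    - {"xyz":[0,-0.3,-1],"turn":[0,0,0.12],"grip":0.5}
    - {"xyz":[-0.1,-0.4,-1],"turn":[0,0,0.16],"grip":0.5}
    - {"xyz":[-0.1,-0.4,-1],"turn":[0,0,0.2],"grip":0.5}
    - {"xyz":[-0.1,-0.4,-1],"turn":[0,0,0.2],"grip":0.5}

```text
clock: 9.87
tcp_pos: [0.4854, -0.1559, 0.1076]
orientation: [0.0, -0.168, 0.986, -0.0]
wrist_force: [-0.4, 1.0, 3.3]
finger_gap: 0.0493
grip_force: 33.6
```

```bash
python3 -c "
from h import *
s=env.get_state();print(s['wrist_force'],s['ft_torque'],s['joint_pos'][5])"
```

```text
[-0.40231376  1.02236472  3.27098857] [ 0.13424812  0.01192132 -0.02733087] -0.80678576114957
```

Turning freely with light force; continue.

Request:
apply_moves:
  rows:
    - {"xyz":[0,-0.1,0],"turn":[0,0,0.04],"grip":0.5}
    - {"xyz":[0,-0.2,0],"turn":[0,0,0.08],"grip":0.5}
    - {"xyz":[0,-0.3,0],"turn":[0,0,0.12],"grip":0.5}
    - {"xyz":[0,-0.4,0],"turn":[0,0,0.16],"grip":0.5}
    - {"xyz":[0,-0.5,0],"turn":[0,0,0.2],"grip":0.5}
    - {"xyz":[0,-0.6,0],"turn":[0,0,0.24],"grip":0.5}
    - {"xyz":[0,-0.7,0],"turn":[0,0,0.28],"grip":0.5}
    - {"xyz":[0,-0.8,0],"turn":[0,0,0.32],"grip":0.5}
    - {"xyz":[0,-0.9,0],"turn":[0,0,0.36],"grip":0.5}
    - {"xyz":[0,-1,0],"turn":[0,0,0.4],"grip":0.5}
    - {"xyz":[0,-1,0],"turn":[0,0,0.4],"grip":0.5}

```text
clock: 10.78
tcp_pos: [0.4859, -0.1568, 0.1076]
orientation: [0.001, 0.03, 1.0, -0.0]
wrist_force: [0.1, -0.7, 1.9]
finger_gap: 0.0491
grip_force: 33.6
```

```bash
python3 -c "
from h import *
s=env.get_state();print(s['wrist_force'],s['ft_torque'],s['joint_pos'][5])"
```

```text
[ 0.14655746 -0.7295337   1.88566824] [ 0.17432864 -0.13247046 -0.0220742 ] -0.4092305028813232
```

Request:
apply_moves:
  rows:
    - {"xyz":[0,-0.1,0],"turn":[0,0,0.03],"grip":0.5}
    - {"xyz":[0,-0.2,0],"turn":[0,0,0.06],"grip":0.5}
    - {"xyz":[0,-0.3,0],"turn":[0,0,0.09],"grip":0.5}
    - {"xyz":[0,-0.3,0],"turn":[0,0,0.12],"grip":0.5}
    - {"xyz":[0,-0.4,0],"turn":[0,0,0.15],"grip":0.5}
    - {"xyz":[0,-0.4,0],"turn":[0,0,0.15],"grip":0.5}

```text
clock: 11.28
tcp_pos: [0.4859, -0.1573, 0.1076]
orientation: [0.001, 0.105, 0.995, -0.0]
wrist_force: [-0.1, 1.2, 3.2]
finger_gap: 0.0494
grip_force: 33.7
```

```bash
python3 -c "
from h import *
s=env.get_state();print(s['wrist_force'],s['ft_torque'],s['joint_pos'][5],s['orientation'])"
```

```text
[-0.08800614  1.21914781  3.19838659] [ 0.13659646 -0.15409623 -0.0047197 ] -0.2608802710317485 [ 5.17537173e-04  1.04625575e-01  9.94511548e-01 -4.29144300e-05]
```

Request:
apply_moves:
  rows:
    - {"xyz":[0,0,0],"turn":[0,0,0.02],"grip":0.5}
    - {"xyz":[0,-0.1,0],"turn":[0,0,0.04],"grip":0.5}
    - {"xyz":[0,-0.1,0],"turn":[0,0,0.06],"grip":0.5}
    - {"xyz":[0,-0.1,0],"turn":[0,0,0.06],"grip":0.5}

```text
clock: 11.62
tcp_pos: [0.486, -0.1571, 0.1076]
orientation: [0.001, 0.135, 0.991, 0.0]
wrist_force: [2.2, 4.0, 3.3]
finger_gap: 0.0496
grip_force: 34.0
```

```bash
python3 -c "
from h import *
s=env.get_state();print(s['wrist_force'],s['ft_torque'],s['joint_pos'][5],s['orientation'])"
```

```text
[2.24020422 4.04188346 3.26448424] [ 0.6039639  -0.43696067  0.49984162] -0.20011522102127127 [6.10221733e-04 1.34734765e-01 9.90881476e-01 2.66645914e-04]
```

Request:
apply_moves:
  rows:
    - {"xyz":[0,0,0],"turn":[0,0,-0.015],"grip":0.5}
    - {"xyz":[0,0,0],"turn":[0,0,-0.015],"grip":0.5}
    - {"xyz":[0,0,0],"turn":[0,0,-0.015],"grip":0.62}
    - {"xyz":[0,0,0],"turn":[0,0,-0.015],"grip":0.7}
    - {"xyz":[0,0,0],"turn":[0,0,-0.015],"grip":0.8}
    - {"xyz":[0,0,0],"turn":[0,0,-0.015],"grip":1}
    - {"xyz":[0,0,0],"turn":[0,0,-0.015],"grip":1}
    - {"xyz":[0,0,0],"turn":[0,0,-0.015],"grip":1}
    - {"xyz":[0,0,0],"turn":[0,0,-0.015],"grip":1}
    - {"xyz":[0,0,0],"turn":[0,0,-0.015],"grip":1}

```text
clock: 12.45
tcp_pos: [0.4853, -0.1575, 0.1073]
orientation: [-0.0, 0.128, 0.992, -0.0]
wrist_force: [-0.1, -0.4, 0.4]
finger_gap: 0.0853
grip_force: 0.0
```

Request:
apply_moves:
  rows:
    - {"xyz":[0,0,-5],"turn":[0,0,0],"grip":1}
    - {"xyz":[0,0,-20],"turn":[0,0,0],"grip":1}
    - {"xyz":[0,0,-45],"turn":[0,0,0],"grip":1}
    - {"xyz":[0,0,-75],"turn":[0,0,0],"grip":1}
    - {"xyz":[0,0,-100],"turn":[0,0,0],"grip":1}
    - {"xyz":[0,0,-100],"turn":[0,0,0],"grip":1}
    - {"xyz":[0,0,-100],"turn":[0,0,0],"grip":1}
    - {"xyz":[0,0,-100],"turn":[0,0,0],"grip":1}

```text
clock: 13.12
tcp_pos: [0.4852, -0.1572, 0.2071]
orientation: [-0.0, 0.128, 0.992, -0.0]
wrist_force: [0.2, -0.5, -0.0]
finger_gap: 0.0856
grip_force: 0.0
```

```bash
python3 - <<'E'
from h import *
d=rd('wrist');st=env.get_state();print(st['tcp_pos'],st['finger_gap'],st['wrist_force'])
V,U=np.mgrid[0:420,0:560];W=world(d,U,V);y=np.array([-np.sin(np.radians(-14.6)),np.cos(np.radians(-14.6))])
q=W[...,:2]-[.484,-.157];s=q@y;r=np.hypot(q[...,0],q[...,1])
for k in(1,-1):
    m=(r<.05)&(W[...,2]>.134)&(W[...,2]<.142)&(k*s>0);print(m.sum(),np.median(W[m],0),np.percentile(s[m],[5,50,95]))
m=(r<.018)&(W[...,2]>.1);print('hub z',np.median(W[m][:,2]))
a=d['color'][100:310,140:420];cv2.imwrite('pics/w6.png',cv2.resize(a,(800,600),interpolation=2))
E
```

```text
[ 0.48477422 -0.15702196  0.20637351] 0.0853215782440505 [-0.69541556  0.26070391  0.40444794]
349 [ 0.48964866 -0.12979337  0.13781342] [0.02557089 0.02776857 0.03022693]
346 [ 0.47699884 -0.18474071  0.13782724] [-0.03096089 -0.02848891 -0.02639692]
hub z 0.28153304304932325
```

View pics/w6.png

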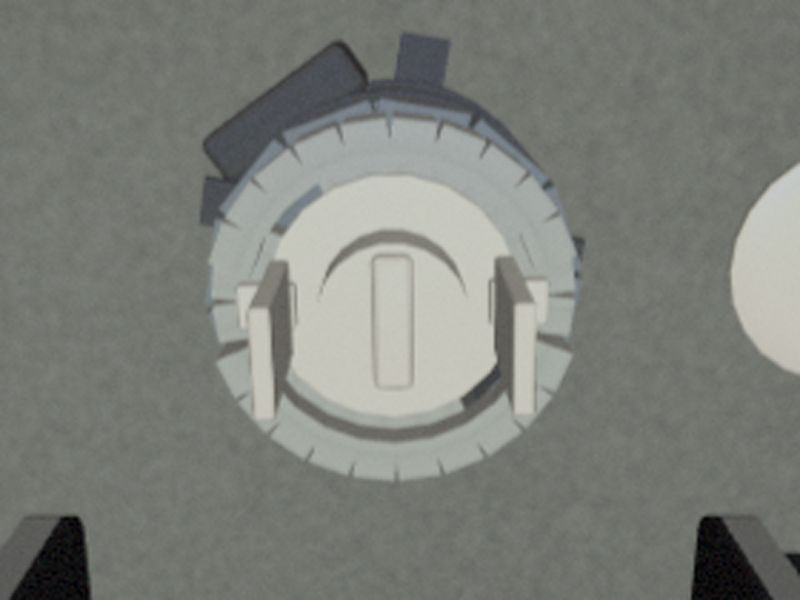

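Both pawls sit in the notches. The tab tops are 56.3 mm apart, as they were at rest, and the cap is at seat height.

```bash
python3 -c "
from workcell import ticket
print(ticket.hand_in())"
```

```text
the job is handed in; nothing more can be done
None
```

The cap is locked in the canister: fully down, turned clockwise to its stop, both tabs sprung out, gripper clear; the job is handed in, but no verdict came back.

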